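Set up the sleeve display in reverse order

ROBOT

A 6-joint arm with a two-finger parallel gripper is mounted at the origin on the work surface. World frame = base frame: x ahead of the robot, y to its left, z up, the work surface at z = 0. Lengths are in mm, angles in degrees, forces in N, time in s.
With the tool pointing down it reaches from about 300 to 850 mm from the base axis. Payload 4.2 kg.
Tool frame: the origin (TCP) lies at the very end of the fingers, on their centre line; the grasp point (between the pads) lies 19 mm behind it; z points along the fingers, y is the line along which they close (so a half turn about z gives the same grasp; the last joint's range is limited). The gripper opens to 91 mm and grips with 3 to 60 N. Pads are 32 mm wide; open, the fingers measure 118 mm over their backs; the gripper's body (76 mm by 178 mm) begins 60 mm behind the grasp point.
Start: joints at [66.807, 18.312, 89.639, -0, 72.044, -1.146], TCP at [215.843, 532.968, 213.976] pointing down, gripper open.
Joint ranges: [-177.97, 177.97], [-48.28, 115.42], [12.27, 149.76], [-77.06, 257.06], [2.81, 150.46], [-146.56, 146.56]. Speed limits (degrees/s): [147.25, 147.25, 180, 180, 180, 180].

INTERFACE

Orientations are given as [roll, pitch, yaw] about the fixed x, y, z axes, in that order (R = Rz(yaw) Ry(pitch) Rx(roll)).
In Python, from workcell import * gives the robot as it stands.
- The arm moves only by the tool move_arm, never from a script. Its argument "motion" is a list of rows, each a list of 3 entries, a list of its own where there are three numbers: the finger opening in mm, from 0 to 91.2, then the shift along the world's x, y, z in units of 25 mm (1.0 is 25 mm), then the turn, a rotation vector about the world's x, y, z in units of 4 degrees (1.0 is 4 degrees). In form: [[grip, [x, y, z], [ax, ay, az]], ...]. A call has 1 to 20 rows; each row shifts and turns the commanded pose from where the row before left it; what a row does not reach is not made up. A row lasts 1/12 s, in which the tool goes at most 41.7 mm and 7.16 degrees, less where a joint would pass 70% of its speed; a pose out of reach is approached as far as the arm can. A call with a number of a shift or a turn outside -1 to 1 is refused whole. A call with a gripper value outside its range is refused whole. The fingers move at their own pace and stop on an object; "grip_force" is the grip in N (left out, the last holds). Time passes only in rows, so rows that do not move let the fingers close. It gives the time, the measured TCP pose, the force, the opening and the grip force at its end, in the units of the state.
- state(): the state, without advancing time (a new reading comes with each control period).
- grab_frame(name): name is "side" or "top" or "wrist"; returns the picture (384x512x3 uint8, blue, green, red); there is no depth.
- camera_info(name): a dict with "fx", "fy", "cx", "cy" (pixels), "k1" (the pictures are not rectified: a ray, as slopes to the right and down, at radius r is drawn at 1 + k1 r^2 times it, then the intrinsics apply), "rvec" (rotation vector, rad) and "tvec" (3), from world to camera coordinates, as OpenCV has them. Camera axes: x right, y down, z forward; pixel columns grow to the right and rows downward; lengths in mm; the calibration is good to about 2 mm. A picture is of the moment at which its call begins: read the wrist's pose just before it. camera_info takes no time and is no camera call; for the wrist camera it gives the pose at the moment of the call.
- job_done(): hands the job in; it is judged then, once.
The state is a dict: "time_s": time; "qpos": joint angles; "qvel": joint speeds; "effort": joint torques, N m; "ee_pos": TCP position; "ee_rot": TCP orientation; "force": force on the tool from outside, world axes, zero at the start; "torque": the same for the moment, N m; "gripper_width": finger opening in mm; "gripper_force": force on a finger pad.
Only numpy, scipy, OpenCV 4.12 (cv2) and the standard library are available. Lean on these libraries where they do the work, as an engineer would, in place of code of your own. Each camera call takes 0.05 s, during which the arm holds its last target. There are 200 camera calls.

TASK

Move the four plastic sleeves from the dark transport rack onto the four posts of the aluminium display bar in reverse order: the sleeve that stands leftmost in the rack goes on the rightmost post of the bar, the second from the left on the second from the right, and so on, so that visitors across the table read the row as it was packed. Leave every sleeve upright over its post, fully down on the white pad; set each one down gently, and never drop one or knock one over.

Things in the scene. Friction and masses are not known exactly. Their poses are not given: they have to be found in the camera images.
- sleeve_blue: Plain bright-blue plastic sleeve: an upright tube, 80 mm tall, 40 mm outside and 28 mm inside diameter, open right through, about 80 g. Origin on its axis at the underside, z up along the axis. At the start it stands over the post of the blue puck.
- sleeve_cream: Cream plastic sleeve with a 6 mm high foot flange about 50 mm across: an upright tube, 72 mm tall, 40 mm outside and 28 mm inside diameter, open right through, about 80 g. Origin on its axis at the underside, z up along the axis. At the start it stands over the post of the cream puck.
- sleeve_black: Black plastic sleeve with fine upright ribs (0.5 to 1 mm proud) on its lower half, 5 to 35 mm above its foot: an upright tube, 76 mm tall, 40 mm outside and 28 mm inside diameter, open right through, about 80 g. Origin on its axis at the underside, z up along the axis. At the start it stands over the post of the black puck.
- sleeve_red: Plain red plastic sleeve: an upright tube, 68 mm tall, 40 mm outside and 28 mm inside diameter, open right through, about 80 g. Origin on its axis at the underside, z up along the axis. At the start it stands over the post of the red puck.
- puck_blue: Fixed blue disc of the transport rack, 58 mm across, 4 mm thick, with a steel post 12 mm in diameter (blunt tip) rising 22 mm above the disc; it shows where in the rack the blue sleeve stands at the start. Origin at the centre of the disc's underside, 18 mm above the table; the sleeve's foot stands 4 mm above this origin.
- puck_cream: Fixed cream disc of the transport rack, 58 mm across, 4 mm thick, with a steel post 12 mm in diameter (blunt tip) rising 22 mm above the disc; it shows where in the rack the cream sleeve stands at the start. Origin at the centre of the disc's underside, 18 mm above the table; the sleeve's foot stands 4 mm above this origin.
- puck_black: Fixed black disc of the transport rack, 58 mm across, 4 mm thick, with a steel post 12 mm in diameter (blunt tip) rising 22 mm above the disc; it shows where in the rack the black sleeve stands at the start. Origin at the centre of the disc's underside, 18 mm above the table; the sleeve's foot stands 4 mm above this origin.
- puck_red: Fixed red disc of the transport rack, 58 mm across, 4 mm thick, with a steel post 12 mm in diameter (blunt tip) rising 22 mm above the disc; it shows where in the rack the red sleeve stands at the start. Origin at the centre of the disc's underside, 18 mm above the table; the sleeve's foot stands 4 mm above this origin.
- rack: Transport rack: dark grey fixed block 80 x 360 x 18 mm (x, y, z) carrying the four pucks in a row at y = -127.5, -42.5, 42.5, 127.5 mm in its frame, in an order that changes. Origin at the centre of its underside on the table; y runs along the row to the robot's left (turned by up to 0.17 rad). It may be the nearer or the farther row.
- bar: Display bar: fixed aluminium block 75 x 360 x 18 mm (x, y, z) with four like seats at x = 0, y = -127.5, -42.5, 42.5, 127.5 mm in its frame: white pads 58 mm across, tops 22 mm above the table, each with a blunt steel post, 12 mm diameter, 22 mm above the pad. Empty at the start. Origin at the centre of its underside on the table; y along the row to the robot's left (turned by up to 0.17 rad).
Things that resemble listed ones, but are neither listed nor needed, are in the scene too. What is shaped like the sleeve_black but pink is not meant.

How it is judged:
By the outcome, as a careful person would: the job done as asked, in the order asked, and still so for the second after the job is handed in, with the robot touching nothing.
It also fails if it takes over 93 s, if anything falls off the work surface, if the arm or the gripper's body presses on something with over 40 N, if the wrist force passes 120 N, or if a joint passes its speed limit or range.

## Working session

There is one attempt and no reset: what is moved stays moved. The work goes in short steps, Python scripts to look and compute and a tool call to move; the robot and the scene stay as the last step left them, time stands still between calls to the robot, and variables do not carry over. Pictures are saved under pics/ and viewed, at most 14 in all, crops included, and the job is handed in when it is done.

Besides the shell and the picture viewer there is one more tool, called after ">>>" as a command line: name --argument value ..., lists and objects as JSON in quotes. move_arm: Moves the arm, as the interface text tells. Shifts and turns lie within -1 to 1; 1 stands for 25 mm of shift or 4 degrees of turn. Its arguments: {"type":"object","properties":{"motion":{"type":"array","items":{"type":"array"}},"grip_force":{"type":"number"}},"required":["motion"]}

```bash
mkdir -p pics
python3 - <<'E'
from workcell import *
import cv2,numpy as np
a=grab_frame("top");b=grab_frame("side")
cv2.imwrite("pics/top0.png",a);cv2.imwrite("pics/side0.png",b)
cv2.imwrite("pics/both.png",cv2.resize(np.vstack([a,b]),(800,1200))[:600]) 
for n in("top","side","wrist"):print(n,camera_info(n))
print(state())
E
```

```text
top {'fx': 459.8374170670716, 'fy': 459.8374170670716, 'cx': 256.7508243932568, 'cy': 184.46426500992993, 'k1': 0.023375982914595153, 'rvec': array([ 2.14939652, -2.09629304,  0.18337809]), 'tvec': array([ 11.48289023, 572.95886851, 664.38441026])}
side {'fx': 440.99558706317515, 'fy': 440.99558706317515, 'cx': 255.9562054320342, 'cy': 186.13380703143136, 'k1': -0.07409616494699775, 'rvec': array([ 0.17903667, -2.71456816,  1.45612402]), 'tvec': array([557.01656275,  79.4615669 , 783.76340816])}
wrist {'fx': 336.7711285918244, 'fy': 336.7711285918244, 'cx': 255.65801679720335, 'cy': 190.73601779787506, 'k1': -0.03366061848016324, 'rvec': array([-2.4135698 , -1.6275875 , -0.21667824]), 'tvec': array([-574.61822475,  -27.70509106,  391.90950832])}
{'time_s': 0.1, 'qpos': array([ 6.68063671e+01,  1.83484292e+01,  8.97001938e+01, -8.45767778e-04,
        7.20440577e+01, -1.14661492e+00]), 'qvel': array([ 0.04739315, -0.05327222, -0.18710076,  0.09533429, -0.1078318 ,
        0.01021776]), 'effort': array([-6.72644128e-04, -4.13336241e+01, -2.32510400e+01,  7.28848530e-02,
        4.21275117e-02, -4.45685498e-05]), 'ee_pos': array([215.6656273 , 532.52780371, 213.19456416]), 'ee_rot': array([-1.79907322e+02, -1.05063160e-03,  1.57953243e+02]), 'force': array([ 0.05538899, -0.30964798,  0.39754972]), 'torque': array([ 0.09521473, -0.00561818,  0.06925692]), 'gripper_force': 0.0, 'gripper_width': 90.97441603589373}
```

View pics/top0.png

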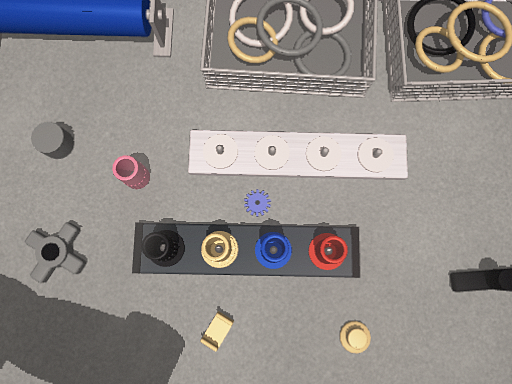

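View pics/side0.png

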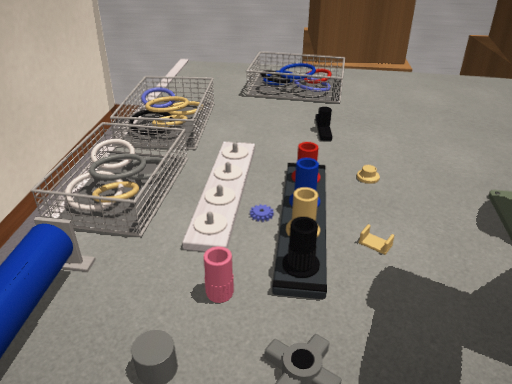

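The robot's left is image-left in the top view, and the rack is the nearer row. From left to right the sleeves are black (162,247), cream (219,248), blue (273,249) and red (328,250). The empty bar's posts are at about (220,150), (272,150), (323,152) and (377,153). The pink ribbed sleeve at (130,170) is the decoy.

```bash
cat > h.py <<'E'
from workcell import *
import cv2,numpy as np
def cam(n):
    c=camera_info(n);R=cv2.Rodrigues(np.array(c["rvec"]))[0];return c,R,np.array(c["tvec"])
def ray(c,R,t,uv):
    d=np.array([(uv[0]-c["cx"])/c["fx"],(uv[1]-c["cy"])/c["fy"]]);p=d.copy()
    for _ in range(10):p=d/(1+c["k1"]*(p@p))
    return -R.T@t,R.T@np.array([*p,1])
def onz(C,uv,z):
    o,d=ray(*C,uv);return (o+d*(z-o[2])/d[2])[:2]
E
python3 - <<'E'
from h import *
im=cv2.imread("pics/top0.png");C=cam("top")
hsv=cv2.cvtColor(im,cv2.COLOR_BGR2HSV)
def quad(m,z,name):
    cs=cv2.findContours(m,0,2)[0];c=max(cs,key=cv2.contourArea);r=cv2.boxPoints(cv2.minAreaRect(c))
    w=np.array([onz(C,p,z) for p in r]);print(name,r.round().tolist(),w.round(1).tolist(),"centre",w.mean(0).round(1),"sides",np.linalg.norm(w[1]-w[0]).round(),np.linalg.norm(w[2]-w[1]).round())
roi=np.zeros(im.shape[:2],np.uint8);roi[115:190,180:415]=255
quad(cv2.bitwise_and(cv2.inRange(im,(170,170,170),(255,255,255)),roi),18,"bar")
roi[:]=0;roi[215:285,125:370]=255
m=255-cv2.inRange(hsv,(0,0,90),(180,60,255));m=cv2.morphologyEx(cv2.bitwise_and(m,roi),cv2.MORPH_CLOSE,np.ones((9,9)))
quad(m,18,"rack")
# post tips: dark blobs on the bar
g=cv2.cvtColor(im,cv2.COLOR_BGR2GRAY)
for x in(220,272,323,377):
    p=(g[140:165,x-12:x+13]<150).astype(np.uint8);n,l,s,ce=cv2.connectedComponentsWithStats(p);i=1+s[1:,4].argmax()
    uv=ce[i]+(x-12,140);print("post",uv.round(1),s[i,4],onz(C,uv,40).round(1))
# rim centres approx
for n,uv,z in(("black",(161,246),98),("cream",(218.5,247.5),94),("blue",(273,248),102),("red",(328,249),90)):print(n,onz(C,uv,z).round(1))
print("pink",onz(C,(126,168),76))
v=im[215:285,125:370];cv2.imwrite("pics/crop1.png",cv2.resize(im[110:290,110:420],(775,450),interpolation=2))
E
```

```text
bar [[188.0, 173.0], [189.0, 129.0], [408.0, 134.0], [407.0, 178.0]] [[595.7, 139.7], [669.7, 141.8], [669.1, -222.4], [595.7, -218.3]] centre [632.5 -39.8] sides 74.0 364.0
rack [[132.0, 273.0], [133.0, 213.0], [360.0, 217.0], [359.0, 277.0]] [[432.7, 219.3], [527.7, 224.6], [529.5, -141.4], [434.9, -138.1]] centre [481.2  41.1] sides 95.0 366.0
post [219.8 149.2] 45 [630.7  86.7]
post [271.5 150.4] 41 [630.8   3.7]
post [323.4 151.3] 49 [631.3 -79.5]
post [375.9 152.6] 57 [ 631.2 -163.2]
black [471.9 159.1]
cream [471.9  77.7]
blue [472.8   0. ]
red [474.  -79.2]
pink [588.6007602  224.14826712]
```

View pics/crop1.png

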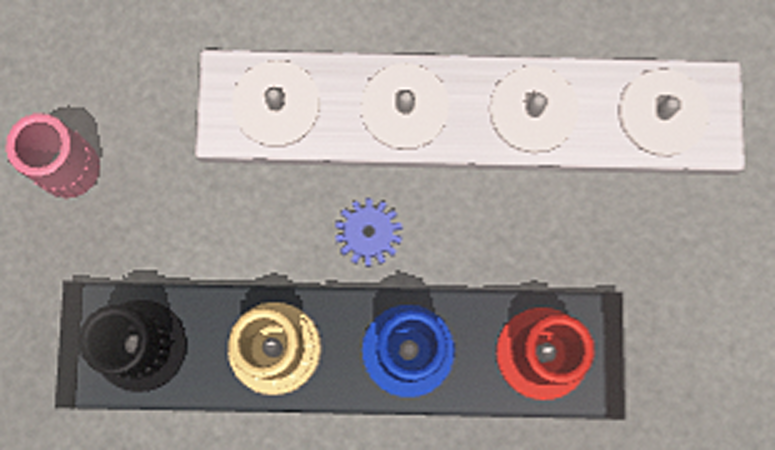

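The crop confirms the sleeves: black, ribbed at rim (116,338); cream, flanged (268,342); blue, plain (408,340); red, plain (559,347). The pink ribbed one at (40,145) is not meant.

Run:
```python
from h import *
C=cam("top");o=np.array([110,110])
f=lambda L,z:[onz(C,o+np.array(p)/2.5,z).round(1).tolist() for p in L]
for p,z in(((116,338),98),((268,342),94),((408,340),102),((559,347),90)):print(f([p],z))
pads=np.array(f([(278,105),(404,105),(533,109),(661,112)],22));print(pads)
def row(P):
    s=np.array([127.5,42.5,-42.5,-127.5]);c=P.mean(0);d=s@P/(s@s);print("centre",c,"len",np.linalg.norm(d),"yaw",np.degrees(np.arctan2(-d[0],d[1])));d/=np.linalg.norm(d);print((c+s[:,None]*d).round(1))
row(pads)
S=np.array([f([p],z)[0] for p,z in(((116,338),98),((268,342),94),((408,340),102),((559,347),90))]);row(S)
# rack bottom corners on table / top
print("rack base disc", f([(57,407),(625,418)],18),f([(65,281),(623,292)],18))
c=camera_info("wrist");print((-cv2.Rodrigues(c["rvec"])[0].T@c["tvec"]).round(), cv2.Rodrigues(c["rvec"])[0].round(2))
```

```text
[[472.9, 165.7]]
[[472.9, 79.6]]
[[475.6, -0.2]]
[[474.5, -87.2]]
[[ 630.8   86. ]
 [ 632.8    3.1]
 [ 632.1  -81.6]
 [ 632.1 -165.3]]
centre [631.95 -39.45] len 0.9865954181077174 yaw 0.2186329651190549
[[ 631.5   88. ]
 [ 631.8    3. ]
 [ 632.1  -81.9]
 [ 632.4 -166.9]]
centre [473.975  39.475] len 0.986510048668825 yaw 0.5124709445981285
[[472.8 167. ]
 [473.6  82. ]
 [474.4  -3. ]
 [475.1 -88. ]]
rack base disc [[432.4, 217.9], [434.7, -139.6]] [[511.9, 218.8], [513.8, -139.6]]
[145. 562. 384.] [[ 0.38  0.93 -0.  ]
 [ 0.89 -0.36  0.26]
 [ 0.24 -0.1  -0.96]]
```

>>> move_arm --motion '[[91,[0.5,-0.7,0],[0,0,-0.9]],[91,[0.5,-0.7,0],[0,0,-0.9]],[91,[0.5,-0.7,0],[0,0,-0.9]],[91,[0.5,-0.7,0],[0,0,-0.9]],[91,[0.5,-0.7,0],[0,0,-0.9]],[91,[0.5,-0.7,0],[0,0,-0.9]],[91,[0.5,-0.7,0],[0,0,-0.9]],[91,[0.5,-0.7,0],[0,0,-0.9]],[91,[0.5,-0.7,0],[0,0,-0.9]],[91,[0.5,-0.7,0],[0,0,-0.9]],[91,[0.5,-0.7,0],[0,0,-0.9]],[91,[0.5,-0.7,0],[0,0,-0.9]],[91,[0.5,-0.7,0],[0,0,-0.9]],[91,[0.5,-0.7,0],[0,0,-0.9]],[91,[0.5,-0.7,0],[0,0,-0.9]],[91,[0.5,-0.8,-0.4],[0,0,-0.9]],[91,[0.5,-0.8,-0.4],[0,0,-0.9]],[91,[0.6,-0.8,-0.4],[0,0,-0.9]],[91,[0.6,-0.9,-0.4],[0,0,-0.7]],[91,[0.6,-0.9,-0.4],[0,0,0]]]'

```text
time_s: 1.77
ee_pos: [473.6, 164.3, 163.2]
ee_rot: [-180.0, 0.0, 90.3]
force: [-0.3, -0.2, 0.6]
gripper_width: 90.7
gripper_force: 0.0
```

Run:
```python
from h import *
s=state();C=cam("wrist");im=grab_frame("wrist");cv2.imwrite("pics/w1.png",im);print(s["ee_pos"],s["ee_rot"],s["qpos"])
def px(p):
    q=C[1]@np.array(p)+C[2];return cv2.projectPoints(np.array([p],float),C[0]["rvec"],C[0]["tvec"],np.array([[C[0]["fx"],0,C[0]["cx"]],[0,C[0]["fy"],C[0]["cy"]],[0,0,1]]),np.array([C[0]["k1"],0,0,0]))[0].ravel().round()
print([px(p) for p in((473,166,98),(473,81,94),(473,-3,102))])
```

```text
[473.61470274 164.34371749 163.23922326] [-1.79975153e+02  7.39096897e-03  9.02721296e+01] [1.78219592e+01 1.40305954e+01 1.03572048e+02 5.02448612e-04
 6.24232757e+01 1.75495985e+01]
[array([258., 203.]), array([257., 301.]), array([256., 390.])]
```

View pics/w1.png

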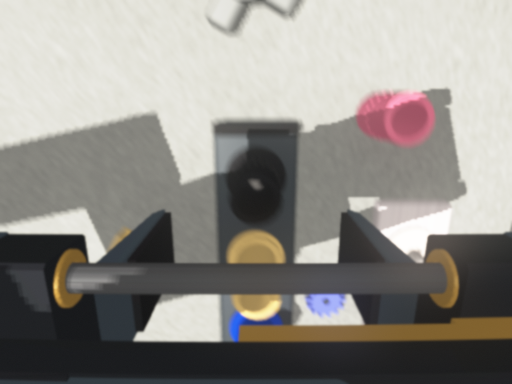

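The wrist view shows the black rim at about (256,198) between the fingers, within 4 mm of my prediction (258,203). I'm descending to grip it above the ribs.

>>> move_arm --motion '[[91,[0,0.1,-0.8],[0,0,0]],[91,[0,0,-0.9],[0,0,0]],[91,[0,0,-0.9],[0,0,0]],[91,[0,0,-0.9],[0,0,0]],[91,[0,0,-0.6],[0,0,0]],[91,[0,0,0],[0,0,0]],[36,[0,0,0],[0,0,0]],[36,[0,0,0],[0,0,0]],[36,[0,0,0],[0,0,0]],[36,[0,0,0],[0,0,0]],[36,[0,0,0],[0,0,0]],[36,[0,0,0],[0,0,0]],[36,[0,0,0],[0,0,0]],[36,[0,0,0],[0,0,0]]]' --grip_force 20

```text
time_s: 2.98
ee_pos: [473.3, 168.0, 61.7]
ee_rot: [180.0, -0.0, 90.4]
force: [-0.5, -0.5, -0.1]
gripper_width: 40.1
gripper_force: 0.2
```

>>> move_arm --motion '[[36,[0,0,0],[0,0,0]],[36,[0,0,0],[0,0,0]],[36,[0,0,0.3],[0,0,0]],[36,[0,0,0.4],[0,0,0]],[36,[0,0,0.6],[0,0,0]],[36,[0,0,0.8],[0,0,0]],[36,[0,0,0.8],[0,0,0]],[36,[0,0,0.8],[0,0,0]],[36,[0,0,0.6],[0,0,0]],[36,[0,0,0],[0,0,0]]]'

```text
time_s: 3.82
ee_pos: [475.6, 168.7, 173.1]
ee_rot: [179.5, -0.1, 90.4]
force: [0.5, 0.9, -0.9]
gripper_width: 39.2
gripper_force: 20.0
```

Run:
```python
from h import *
im=np.vstack([grab_frame("side")[100:310,180:380],grab_frame("wrist")[100:310,150:350]]);cv2.imwrite("pics/l1.png",cv2.resize(im,(571,600))if 0 else np.hstack([cv2.resize(im[:210],(400,420)),cv2.resize(im[210:],(400,420))]));print(state()["gripper_force"],state()["force"])
```

```text
19.99450326897204 [-0.38946932  0.63297376 -2.12066498]
```

View pics/l1.png

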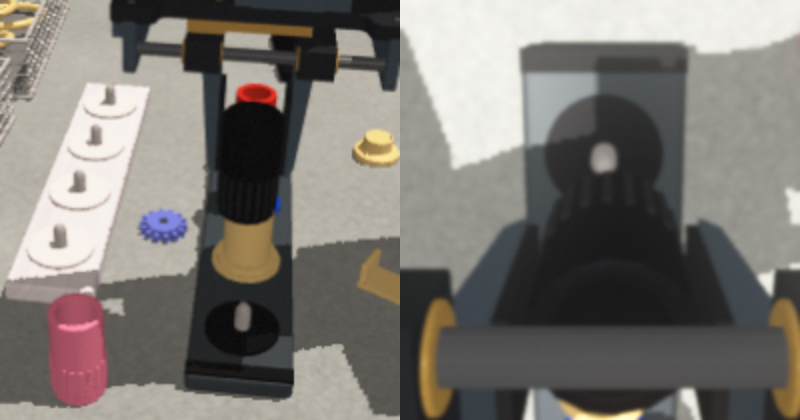

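The side view shows the black sleeve lifted upright and the post left bare behind it. I'm carrying it to the rightmost post.

>>> move_arm --motion '[[36,[0.2,-0.4,0],[0,0,0]],[36,[0.4,-0.8,0],[0,0,0]],[36,[0.4,-0.9,0],[0,0,0]],[36,[0.4,-0.9,0],[0,0,0]],[36,[0.4,-0.9,0],[0,0,0]],[36,[0.4,-0.9,0],[0,0,0]],[36,[0.4,-0.9,0],[0,0,0]],[36,[0.4,-0.9,0],[0,0,0]],[36,[0.4,-0.9,0],[0,0,0]],[36,[0.4,-0.9,0],[0,0,0]],[36,[0.4,-0.9,0],[0,0,0]],[36,[0.4,-0.9,0],[0,0,0]],[36,[0.4,-0.9,0],[0,0,0]],[36,[0.4,-0.9,0],[0,0,0]],[36,[0.4,-0.8,0],[0,0,0]],[36,[0.4,-0.6,0],[0,0,0]],[36,[0.2,-0.2,0],[0,0,0]],[36,[0,0,0],[0,0,0]],[36,[0,0,0],[0,0,0]]]'

```text
time_s: 5.5
ee_pos: [632.6, -171.8, 167.7]
ee_rot: [-179.9, -0.1, 90.3]
force: [-0.1, 0.6, -0.9]
gripper_width: 39.5
gripper_force: 20.0
```

Run:
```python
from h import *
s=state();C=cam("wrist");im=grab_frame("wrist");print(s["ee_pos"],s["ee_rot"],s["gripper_width"])
c=C[0];K=np.array([[c["fx"],0,c["cx"]],[0,c["fy"],c["cy"]],[0,0,1]])
for p in((632,-167,44),(632,-167,22)):print(cv2.projectPoints(np.array([p],float),c["rvec"],c["tvec"],K,np.array([c["k1"],0,0,0]))[0].ravel().round())
v=grab_frame("side")[100:310,150:350]
cv2.imwrite("pics/p1.png",np.hstack([cv2.resize(im[100:310,150:350],(400,420)),cv2.resize(v,(400,420))]))
```

```text
[ 632.55354013 -171.80345879  167.69927664] [-1.79855677e+02 -6.97634271e-02  9.03300015e+01] 39.48953629037967
[258. 180.]
[258. 175.]
```

View pics/p1.png

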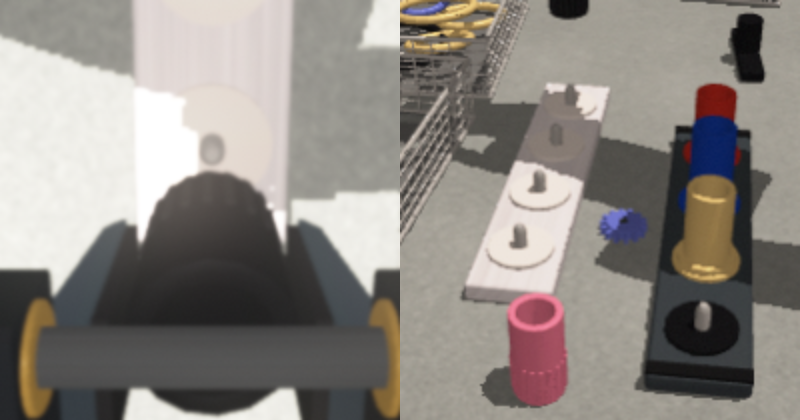

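The post tip is at crop (211,146), i.e. pixel (255.5,173), 7 px above the prediction. I'm checking the wrist camera's bias against the sleeve foot's edge, at crop (209,172), pixel (254.5,186).

Run:
```python
from h import *
C=cam("wrist");print("foot far edge",onz(C,(254.5,186),128),"post",onz(C,(255.5,174),42), "pads", [onz(C,(150+x/2,100+y/2),22).round(1) for x,y in((211,86),)])
```

```text
foot far edge [ 629.50020338 -149.97122218] post [ 629.99120873 -161.01700265] pads [array([ 629.8, -135.6])]
```

>>> move_arm --motion '[[36,[0,0.2,-0.5],[0,0,0]],[36,[0,0,-0.8],[0,0,0]],[36,[0,0,-0.8],[0,0,0]],[36,[0,0,-0.7],[0,0,0]],[36,[0,0,-0.6],[0,0,0]],[36,[0,0,-0.3],[0,0,0]],[36,[0,0,-0.2],[0,0,0]],[36,[0,0,-0.1],[0,0,0]],[36,[0,0,-0.1],[0,0,0]],[36,[0,0,0],[0,0,0]],[36,[0,0,0],[0,0,0]]]'

```text
time_s: 6.52
ee_pos: [633.7, -167.1, 67.2]
ee_rot: [179.9, 0.0, 90.4]
force: [0.2, 0.6, -1.3]
gripper_width: 39.4
gripper_force: 20.0
```

>>> move_arm --motion '[[36,[0,0,-0.05],[0,0,0]],[36,[0,0,-0.05],[0,0,0]],[36,[0,0,-0.05],[0,0,0]],[36,[0,0,0],[0,0,0]],[36,[0,0,0],[0,0,0]]]'

```text
time_s: 6.93
ee_pos: [633.3, -167.0, 62.7]
ee_rot: [-180.0, -0.0, 90.4]
force: [-0.8, -0.7, 0.3]
gripper_width: 39.1
gripper_force: 20.0
```

>>> move_arm --motion '[[36,[0,0,-0.05],[0,0,0]],[36,[0,0,0],[0,0,0]],[36,[0,0,0],[0,0,0]]]'

```text
time_s: 7.18
ee_pos: [633.5, -167.1, 61.6]
ee_rot: [180.0, 0.0, 90.4]
force: [0.5, -0.2, -0.6]
gripper_width: 39.5
gripper_force: 20.0
```

>>> move_arm --motion '[[36,[0,0,-0.04],[0,0,0]],[36,[0,0,0],[0,0,0]],[36,[0,0,0],[0,0,0]]]'

```text
time_s: 7.43
ee_pos: [633.5, -167.1, 61.6]
ee_rot: [179.9, 0.0, 90.4]
force: [-1.3, 0.6, 5.0]
gripper_width: 39.4
gripper_force: 20.0
```

>>> move_arm --motion '[[46,[0,0,0],[0,0,0]],[50,[0,0,0],[0,0,0]],[60,[0,0,0],[0,0,0]],[75,[0,0,0],[0,0,0]],[91,[0,0,0],[0,0,0]],[91,[0,0,0],[0,0,0]],[91,[0,0,0],[0,0,0]],[91,[0,0,0.3],[0,0,0]],[91,[0,0,0.6],[0,0,0]],[91,[0,0,0.9],[0,0,0]],[91,[0,0,0.9],[0,0,0]],[91,[0,0,0.9],[0,0,0]],[91,[0,0,0.6],[0,0,0]],[91,[0,0,0],[0,0,0]]]'

```text
time_s: 8.6
ee_pos: [635.6, -167.6, 170.2]
ee_rot: [179.5, 0.1, 90.4]
force: [0.8, -1.2, 0.8]
gripper_width: 90.9
gripper_force: 0.0
```

>>> move_arm --motion '[[91,[-0.3,0.4,0],[0,0,0]],[91,[-0.5,0.8,0],[0,0,0]],[91,[-0.6,0.9,0],[0,0,0]],[91,[-0.6,0.9,0],[0,0,0]],[91,[-0.6,0.9,0],[0,0,0]],[91,[-0.6,0.9,0],[0,0,0]],[91,[-0.6,0.9,0],[0,0,0]],[91,[-0.6,0.9,0],[0,0,0]],[91,[-0.6,0.9,0],[0,0,0]],[91,[-0.6,0.9,0],[0,0,0]],[91,[-0.5,0.9,0],[0,0,0]],[91,[-0.3,0.6,0],[0,0,0]],[91,[0,0,0],[0,0,0]],[91,[0,0,0],[0,0,0]]]'

```text
time_s: 9.77
ee_pos: [472.8, 80.8, 165.1]
ee_rot: [-180.0, 0.0, 90.5]
force: [0.2, 0.3, -0.6]
gripper_width: 91.2
gripper_force: 0.0
```

Run:
```python
from h import *
s=state();im=grab_frame("wrist");print(s["ee_pos"],s["ee_rot"])
v=grab_frame("side")[100:310,150:350]
cv2.imwrite("pics/p2.png",np.hstack([cv2.resize(im[100:310,150:350],(400,420)),cv2.resize(v,(400,420))]))
```

```text
[472.83617964  80.75146224 165.06850644] [-1.79975295e+02  3.01239423e-02  9.04637606e+01]
```

View pics/p2.png

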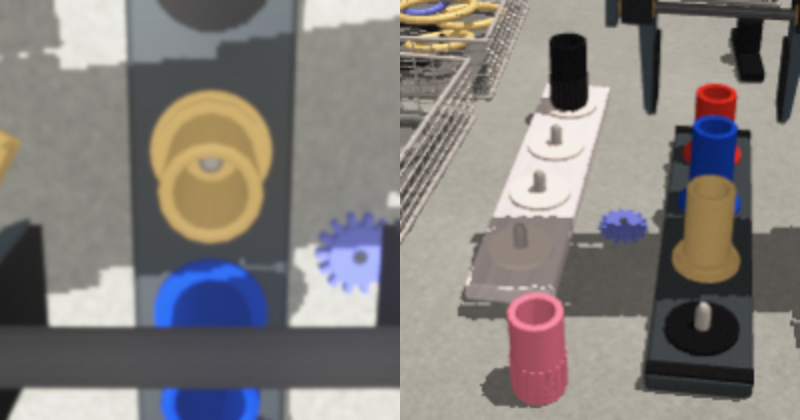

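Black stands upright on the far (rightmost) post. The cream rim centre is at crop (211,193), pixel (255.5,196.5).

Run:
```python
from h import *
C=cam("wrist");print("cream",onz(C,(255.5,196.5),94),"disc far edge", onz(C,(255.5,145),28))
```

```text
cream [471.38609707  84.85053998] disc far edge [471.11708467 114.59950185]
```

>>> move_arm --motion '[[91,[0,0.1,-0.5],[0,0,0]],[91,[0,0,-0.9],[0,0,0]],[91,[0,0,-0.9],[0,0,0]],[91,[0,0,-0.9],[0,0,0]],[80,[0,0,-0.7],[0,0,0]],[70,[0,0,-0.4],[0,0,0]],[60,[0,0,-0.1],[0,0,0]],[36,[0,0,0],[0,0,0]],[36,[0,0,0],[0,0,0]],[36,[0,0,0],[0,0,0]],[36,[0,0,0],[0,0,0]],[36,[0,0,0],[0,0,0]],[36,[0,0,0],[0,0,0]],[36,[0,0,0],[0,0,0]]]'

```text
time_s: 11.03
ee_pos: [473.7, 83.0, 56.2]
ee_rot: [179.9, 0.0, 90.4]
force: [-1.3, -1.2, 4.5]
gripper_width: 40.0
gripper_force: 20.0
```

>>> move_arm --motion '[[36,[0,0,0],[0,0,0]],[36,[0,0,0.3],[0,0,0]],[36,[0,0,0.4],[0,0,0]],[36,[0,0,0.6],[0,0,0]],[36,[0,0,0.8],[0,0,0]],[36,[0,0,0.8],[0,0,0]],[36,[0,0,0.8],[0,0,0]],[36,[0,0,0.6],[0,0,0]],[36,[0,0,0.1],[0,0,0]],[36,[0,0,0],[0,0,0]]]'

```text
time_s: 11.87
ee_pos: [473.7, 83.1, 166.2]
ee_rot: [179.9, -0.0, 90.4]
force: [-1.1, -0.2, -0.8]
gripper_width: 40.1
gripper_force: 20.0
```

>>> move_arm --motion '[[36,[0.3,-0.3,0],[0,0,0]],[36,[0.6,-0.6,0],[0,0,0]],[36,[0.7,-0.7,0],[0,0,0]],[36,[0.7,-0.7,0],[0,0,0]],[36,[0.7,-0.7,0],[0,0,0]],[36,[0.7,-0.8,0],[0,0,0]],[36,[0.7,-0.8,0],[0,0,0]],[36,[0.7,-0.7,0],[0,0,0]],[36,[0.6,-0.7,0],[0,0,0]],[36,[0.4,-0.4,0],[0,0,0]],[36,[0.2,-0.2,0],[0,0,0]],[36,[0,0,0],[0,0,0]],[36,[0,0,0],[0,0,0]]]'

```text
time_s: 12.95
ee_pos: [630.1, -82.0, 164.1]
ee_rot: [-179.8, -0.0, 90.3]
force: [-0.5, 0.2, -0.7]
gripper_width: 40.1
gripper_force: 20.0
```

Run:
```python
from h import *
s=state();C=cam("wrist");im=grab_frame("wrist");print(s["ee_pos"],s["ee_rot"],s["gripper_width"])
v=grab_frame("side")[100:310,150:350]
cv2.imwrite("pics/p3.png",np.hstack([cv2.resize(im[100:310,150:350],(400,420)),cv2.resize(v,(400,420))]))
g=im[120:200,215:300]
c=C[0];K=np.array([[c["fx"],0,c["cx"]],[0,c["fy"],c["cy"]],[0,0,1]])
for p in((632,-82,44),(632,-82,22),(632,-53,22)):print(cv2.projectPoints(np.array([p],float),c["rvec"],c["tvec"],K,np.array([c["k1"],0,0,0]))[0].ravel().round())
```

```text
[630.05908349 -82.00302445 164.07319437] [-1.79839816e+02 -4.24403494e-02  9.03304661e+01] 40.11443967478523
[261. 187.]
[260. 181.]
[261. 151.]
```

View pics/p3.png

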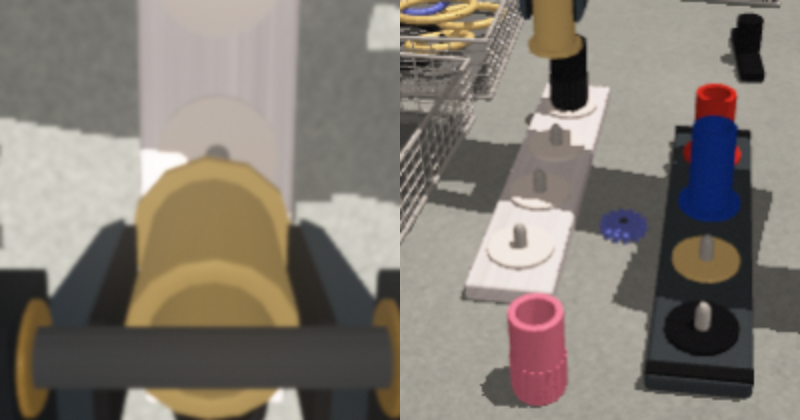

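Black still stands. The cream sleeve hangs over its post: tip at crop (217,152), pad far edge at row 95, within about 3 mm of prediction. I'm lowering it.

>>> move_arm --motion '[[36,[0,0.05,-0.5],[0,0,0]],[36,[0,0,-0.8],[0,0,0]],[36,[0,0,-0.8],[0,0,0]],[36,[0,0,-0.8],[0,0,0]],[36,[0,0,-0.6],[0,0,0]],[36,[0,0,-0.3],[0,0,0]],[36,[0,0,-0.2],[0,0,0]],[36,[0,0,-0.1],[0,0,0]],[36,[0,0,-0.1],[0,0,0]],[36,[0,0,0],[0,0,0]],[36,[0,0,0],[0,0,0]],[36,[0,0,-0.04],[0,0,0]],[36,[0,0,0],[0,0,0]]]'

```text
time_s: 14.13
ee_pos: [631.1, -80.8, 59.9]
ee_rot: [179.9, 0.0, 90.3]
force: [-0.3, 0.2, -1.7]
gripper_width: 40.1
gripper_force: 20.0
```

>>> move_arm --motion '[[36,[0,0,-0.05],[0,0,0]],[36,[0,0,-0.05],[0,0,0]],[36,[0,0,-0.04],[0,0,0]],[36,[0,0,0],[0,0,0]],[36,[0,0,0],[0,0,0]]]'

```text
time_s: 14.55
ee_pos: [630.9, -80.9, 56.2]
ee_rot: [180.0, 0.0, 90.3]
force: [1.0, 0.0, 0.8]
gripper_width: 40.0
gripper_force: 20.0
```

>>> move_arm --motion '[[36,[0,0,-0.04],[0,0,0]],[36,[0,0,0],[0,0,0]],[36,[0,0,0],[0,0,0]]]'

```text
time_s: 14.8
ee_pos: [630.9, -80.8, 56.2]
ee_rot: [180.0, 0.0, 90.4]
force: [-2.5, -0.1, 6.2]
gripper_width: 40.0
gripper_force: 20.0
```

Contact felt. I'm releasing and going to blue.

>>> move_arm --motion '[[46,[0,0,0],[0,0,0]],[50,[0,0,0],[0,0,0]],[60,[0,0,0],[0,0,0]],[75,[0,0,0],[0,0,0]],[91,[0,0,0],[0,0,0]],[91,[0,0,0],[0,0,0]],[91,[0,0,0],[0,0,0]],[91,[0,0,0.3],[0,0,0]],[91,[0,0,0.6],[0,0,0]],[91,[0,0,0.9],[0,0,0]],[91,[0,0,0.9],[0,0,0]],[91,[0,0,0.9],[0,0,0]],[91,[0,0,0.8],[0,0,0]],[91,[0,0,0],[0,0,0]]]'

```text
time_s: 15.97
ee_pos: [633.5, -81.1, 170.4]
ee_rot: [179.4, 0.1, 90.4]
force: [0.3, -0.7, 0.4]
gripper_width: 90.9
gripper_force: 0.0
```

>>> move_arm --motion '[[91,[-0.3,0.2,0],[0,0,0]],[91,[-0.7,0.3,0],[0,0,0]],[91,[-0.8,0.4,0],[0,0,0]],[91,[-0.8,0.4,0],[0,0,0]],[91,[-0.8,0.4,0],[0,0,0]],[91,[-0.8,0.4,0],[0,0,0]],[91,[-0.8,0.4,0],[0,0,0]],[91,[-0.8,0.4,0],[0,0,0]],[91,[-0.4,0.2,0],[0,0,0]],[91,[-0.1,0,0],[0,0,0]],[91,[0,0,0],[0,0,0]],[91,[0,0,0],[0,0,0]]]'

```text
time_s: 16.97
ee_pos: [474.1, -3.5, 164.8]
ee_rot: [180.0, 0.0, 90.3]
force: [-0.3, 0.0, 0.9]
gripper_width: 91.3
gripper_force: 0.0
```

Run:
```python
from h import *
s=state();C=cam("wrist");im=grab_frame("wrist");print(s["ee_pos"],s["ee_rot"])
c=C[0];K=np.array([[c["fx"],0,c["cx"]],[0,c["fy"],c["cy"]],[0,0,1]])
for p in((473.5,-3,102),):print(cv2.projectPoints(np.array([p],float),c["rvec"],c["tvec"],K,np.array([c["k1"],0,0,0]))[0].ravel().round())
v=grab_frame("side")[100:310,150:350]
cv2.imwrite("pics/p4.png",np.hstack([cv2.resize(im[100:310,150:350],(400,420)),cv2.resize(v,(400,420))]))
```

```text
[474.14157783  -3.54904088 164.83641959] [1.79952114e+02 1.47999455e-02 9.03486785e+01]
[258. 206.]
```

View pics/p4.png

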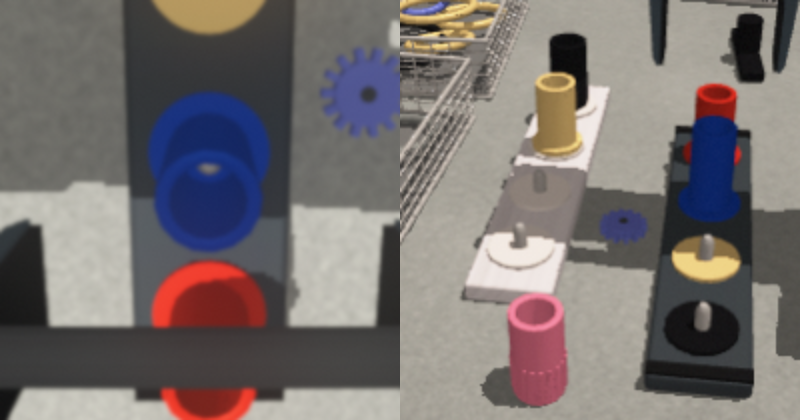

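Cream and black are upright. The blue rim is at crop (209,200), pixel (254.5,200), within about 4 mm. I'm gripping it.

>>> move_arm --motion '[[91,[0,0.1,-0.5],[0,0,0]],[91,[0,0,-0.9],[0,0,0]],[91,[0,0,-0.9],[0,0,0]],[91,[0,0,-0.8],[0,0,0]],[80,[0,0,-0.6],[0,0,0]],[70,[0,0,-0.3],[0,0,0]],[60,[0,0,-0.1],[0,0,0]],[36,[0,0,0],[0,0,0]],[36,[0,0,0],[0,0,0]],[36,[0,0,0],[0,0,0]],[36,[0,0,0],[0,0,0]],[36,[0,0,0],[0,0,0]],[36,[0,0,0],[0,0,0]],[36,[0,0,0],[0,0,0]]]'

```text
time_s: 18.23
ee_pos: [473.7, -0.8, 63.1]
ee_rot: [179.9, 0.0, 90.4]
force: [-0.1, 1.0, 2.6]
gripper_width: 40.0
gripper_force: 20.0
```

>>> move_arm --motion '[[36,[0,0,0],[0,0,0]],[36,[0,0,0.3],[0,0,0]],[36,[0,0,0.4],[0,0,0]],[36,[0,0,0.6],[0,0,0]],[36,[0,0,0.8],[0,0,0]],[36,[0,0,0.8],[0,0,0]],[36,[0,0,0.8],[0,0,0]],[36,[0,0,0.4],[0,0,0]],[36,[0,0,0],[0,0,0]],[36,[0,0,0],[0,0,0]]]'

```text
time_s: 19.07
ee_pos: [473.2, -0.8, 165.1]
ee_rot: [180.0, 0.0, 90.4]
force: [0.5, 0.4, -0.8]
gripper_width: 39.6
gripper_force: 20.0
```

>>> move_arm --motion '[[36,[0.3,0,0],[0,0,0]],[36,[0.6,0.1,0],[0,0,0]],[36,[0.7,0.1,0],[0,0,0]],[36,[0.7,0,0],[0,0,0]],[36,[0.7,0,0],[0,0,0]],[36,[0.7,0,0],[0,0,0]],[36,[0.7,0,0],[0,0,0]],[36,[0.7,0,0],[0,0,0]],[36,[0.6,0,0],[0,0,0]],[36,[0.4,0,0],[0,0,0]],[36,[0.2,0,0],[0,0,0]],[36,[0,0,0],[0,0,0]],[36,[0,0,0],[0,0,0]]]'

```text
time_s: 20.15
ee_pos: [630.2, 4.2, 163.8]
ee_rot: [-179.9, -0.0, 90.4]
force: [-0.6, 0.0, -0.9]
gripper_width: 39.4
gripper_force: 20.0
```

Run:
```python
from h import *
s=state();C=cam("wrist");im=grab_frame("wrist");print(s["ee_pos"],s["ee_rot"],s["gripper_width"])
cv2.imwrite("pics/p5.png",cv2.resize(im[100:310,150:350],(400,420)))
c=C[0];K=np.array([[c["fx"],0,c["cx"]],[0,c["fy"],c["cy"]],[0,0,1]])
for p in((632,3,44),(632,32,22)):print(((cv2.projectPoints(np.array([p],float),c["rvec"],c["tvec"],K,np.array([c["k1"],0,0,0]))[0].ravel()-(150,100))*2).round())
```

```text
[630.2401216    4.21176923 163.77050885] [-1.79859904e+02 -4.51010064e-04  9.03538659e+01] 39.4380316417561
[221. 176.]
[221. 104.]
```

View pics/p5.png

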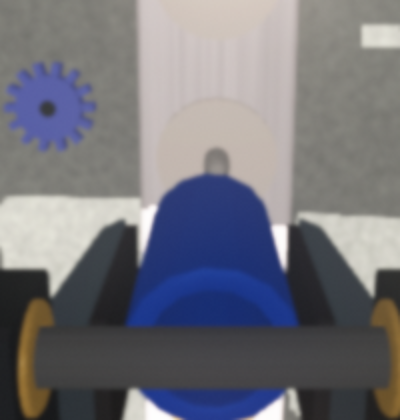

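The blue sleeve is over the second-from-left post: tip just visible at (217,155), pad far edge at row 97 against 104 predicted, about 3 mm. I'm lowering it.

>>> move_arm --motion '[[36,[0,0.05,-0.5],[0,0,0]],[36,[0,0,-0.8],[0,0,0]],[36,[0,0,-0.8],[0,0,0]],[36,[0,0,-0.7],[0,0,0]],[36,[0,0,-0.5],[0,0,0]],[36,[0,0,-0.3],[0,0,0]],[36,[0,0,-0.2],[0,0,0]],[36,[0,0,-0.1],[0,0,0]],[36,[0,0,-0.05],[0,0,0]],[36,[0,0,0],[0,0,0]],[36,[0,0,0],[0,0,0]]]'

```text
time_s: 21.12
ee_pos: [631.3, 5.5, 67.0]
ee_rot: [179.9, -0.0, 90.3]
force: [0.2, -0.4, -0.7]
gripper_width: 39.7
gripper_force: 20.0
```

>>> move_arm --motion '[[36,[0,0,-0.05],[0,0,0]],[36,[0,0,-0.05],[0,0,0]],[36,[0,0,-0.04],[0,0,0]],[36,[0,0,-0.04],[0,0,0]],[36,[0,0,0],[0,0,0]],[36,[0,0,0],[0,0,0]]]'

```text
time_s: 21.62
ee_pos: [631.0, 5.4, 63.1]
ee_rot: [179.9, 0.0, 90.4]
force: [-2.5, 0.7, 5.7]
gripper_width: 39.1
gripper_force: 20.0
```

>>> move_arm --motion '[[46,[0,0,0],[0,0,0]],[50,[0,0,0],[0,0,0]],[60,[0,0,0],[0,0,0]],[75,[0,0,0],[0,0,0]],[91,[0,0,0],[0,0,0]],[91,[0,0,0],[0,0,0]],[91,[0,0,0],[0,0,0]],[91,[0,0,0.3],[0,0,0]],[91,[0,0,0.6],[0,0,0]],[91,[0,0,0.9],[0,0,0]],[91,[0,0,0.9],[0,0,0]],[91,[0,0,0.9],[0,0,0]],[91,[0,0,0.5],[0,0,0]],[91,[0,0,0],[0,0,0]]]'

```text
time_s: 22.78
ee_pos: [632.9, 5.5, 168.5]
ee_rot: [179.6, 0.0, 90.4]
force: [0.7, -0.3, -0.1]
gripper_width: 91.0
gripper_force: 0.0
```

>>> move_arm --motion '[[91,[-0.3,-0.2,0],[0,0,0]],[91,[-0.7,-0.4,0],[0,0,0]],[91,[-0.8,-0.5,0],[0,0,0]],[91,[-0.8,-0.5,0],[0,0,0]],[91,[-0.8,-0.5,0],[0,0,0]],[91,[-0.8,-0.5,0],[0,0,0]],[91,[-0.8,-0.5,0],[0,0,0]],[91,[-0.8,-0.4,0],[0,0,0]],[91,[-0.4,-0.2,0],[0,0,0]],[91,[-0.1,0,0],[0,0,0]],[91,[0,0,0],[0,0,0]],[91,[0,0,0],[0,0,0]]]'

```text
time_s: 23.78
ee_pos: [474.1, -86.8, 164.0]
ee_rot: [180.0, -0.0, 90.4]
force: [0.3, -0.7, 0.6]
gripper_width: 90.7
gripper_force: 0.0
```

Run:
```python
from h import *
s=state();C=cam("wrist");im=grab_frame("wrist");print(s["ee_pos"],s["ee_rot"])
c=C[0];K=np.array([[c["fx"],0,c["cx"]],[0,c["fy"],c["cy"]],[0,0,1]])
for p in((474,-87,90),):print(((cv2.projectPoints(np.array([p],float),c["rvec"],c["tvec"],K,np.array([c["k1"],0,0,0]))[0].ravel()-(150,100))*2).round())
v=grab_frame("side")[100:310,150:350]
cv2.imwrite("pics/p6.png",np.hstack([cv2.resize(im[100:310,150:350],(400,420)),cv2.resize(v,(400,420))]))
```

```text
[474.05303562 -86.78299197 164.03739197] [ 1.79962576e+02 -1.43963946e-02  9.03553087e+01]
[217. 204.]
```

View pics/p6.png

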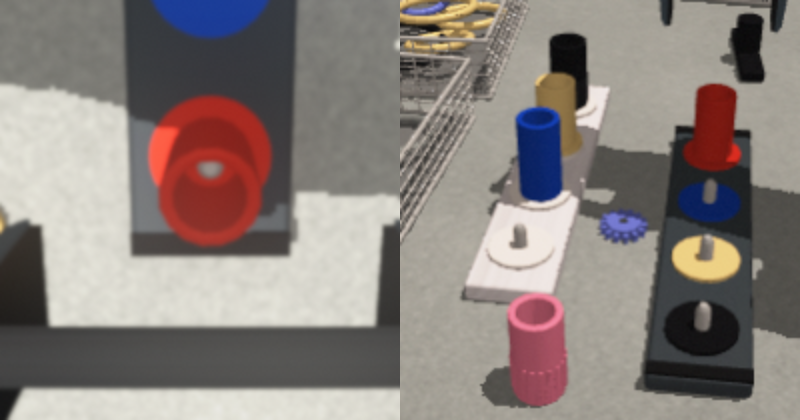

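Three sleeves stand properly. The red rim is at crop (210,196) against (217,204) predicted, about 3 mm off. I'm gripping red.

>>> move_arm --motion '[[91,[0,0.05,-0.5],[0,0,0]],[91,[0,0,-0.9],[0,0,0]],[91,[0,0,-0.9],[0,0,0]],[91,[0,0,-0.9],[0,0,0]],[80,[0,0,-0.8],[0,0,0]],[70,[0,0,-0.4],[0,0,0]],[60,[0,0,-0.1],[0,0,0]],[36,[0,0,0],[0,0,0]],[36,[0,0,0],[0,0,0]],[36,[0,0,0],[0,0,0]],[36,[0,0,0],[0,0,0]],[36,[0,0,0],[0,0,0]],[36,[0,0,0],[0,0,0]],[36,[0,0,0],[0,0,0]]]'

```text
time_s: 25.05
ee_pos: [473.8, -85.9, 52.4]
ee_rot: [179.9, 0.0, 90.3]
force: [0.1, 1.0, 4.1]
gripper_width: 39.7
gripper_force: 20.0
```

>>> move_arm --motion '[[36,[0,0,0],[0,0,0]],[36,[0,0,0.3],[0,0,0]],[36,[0,0,0.4],[0,0,0]],[36,[0,0,0.6],[0,0,0]],[36,[0,0,0.8],[0,0,0]],[36,[0,0,0.8],[0,0,0]],[36,[0,0,0.8],[0,0,0]],[36,[0,0,0.6],[0,0,0]],[36,[0,0,0.2],[0,0,0]],[36,[0,0,0],[0,0,0]]]'

```text
time_s: 25.88
ee_pos: [473.9, -85.9, 165.4]
ee_rot: [179.9, 0.0, 90.4]
force: [-1.2, -0.2, -0.4]
gripper_width: 39.8
gripper_force: 20.0
```

>>> move_arm --motion '[[36,[0.2,0.3,0],[0,0,0]],[36,[0.5,0.6,0],[0,0,0]],[36,[0.7,0.8,0],[0,0,0]],[36,[0.7,0.8,0],[0,0,0]],[36,[0.7,0.8,0],[0,0,0]],[36,[0.7,0.8,0],[0,0,0]],[36,[0.7,0.8,0],[0,0,0]],[36,[0.7,0.7,0],[0,0,0]],[36,[0.7,0.7,0],[0,0,0]],[36,[0.5,0.5,0],[0,0,0]],[36,[0.2,0.2,0],[0,0,0]],[36,[0,0,0],[0,0,0]],[36,[0,0,0],[0,0,0]]]'

```text
time_s: 26.97
ee_pos: [629.8, 89.1, 162.9]
ee_rot: [-179.8, 0.0, 90.4]
force: [-0.2, -0.4, -1.7]
gripper_width: 40.0
gripper_force: 20.0
```

Run:
```python
from h import *
s=state();C=cam("wrist");im=grab_frame("wrist");print(s["ee_pos"],s["ee_rot"],s["gripper_width"])
cv2.imwrite("pics/p7.png",cv2.resize(im[100:310,150:350],(400,420)))
c=C[0];K=np.array([[c["fx"],0,c["cx"]],[0,c["fy"],c["cy"]],[0,0,1]])
for p in((631,88,44),(631,117,22)):print(((cv2.projectPoints(np.array([p],float),c["rvec"],c["tvec"],K,np.array([c["k1"],0,0,0]))[0].ravel()-(150,100))*2).round())
```

```text
[629.82062457  89.10788575 162.85597582] [-1.79826574e+02  4.50747854e-02  9.03799224e+01] 39.96331380349538
[220. 176.]
[220. 104.]
```

View pics/p7.png

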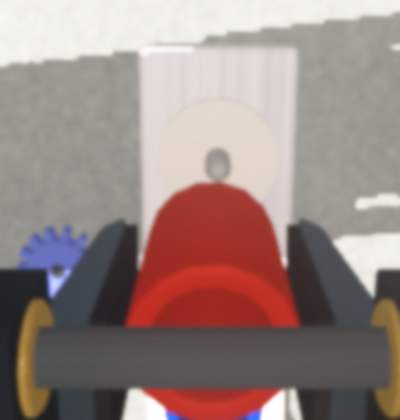

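The post is at (218,165) and the pad far edge at row 98, the same picture as before. I'm lowering red.

>>> move_arm --motion '[[36,[0,0.05,-0.5],[0,0,0]],[36,[0,0,-0.8],[0,0,0]],[36,[0,0,-0.8],[0,0,0]],[36,[0,0,-0.8],[0,0,0]],[36,[0,0,-0.6],[0,0,0]],[36,[0,0,-0.4],[0,0,0]],[36,[0,0,-0.2],[0,0,0]],[36,[0,0,-0.1],[0,0,0]],[36,[0,0,-0.1],[0,0,0]],[36,[0,0,0],[0,0,0]],[36,[0,0,0],[0,0,0]]]'

```text
time_s: 27.93
ee_pos: [631.3, 90.5, 57.5]
ee_rot: [179.9, -0.0, 90.4]
force: [-0.3, 0.4, -0.6]
gripper_width: 40.0
gripper_force: 20.0
```

>>> move_arm --motion '[[36,[0,0,-0.05],[0,0,0]],[36,[0,0,-0.05],[0,0,0]],[36,[0,0,-0.05],[0,0,0]],[36,[0,0,-0.04],[0,0,0]],[36,[0,0,0],[0,0,0]],[36,[0,0,0],[0,0,0]]]'

```text
time_s: 28.43
ee_pos: [630.9, 90.5, 52.5]
ee_rot: [180.0, -0.0, 90.4]
force: [-1.5, 0.8, 3.7]
gripper_width: 39.9
gripper_force: 20.0
```

Contact felt. I'm releasing, rising and backing off toward the robot so the cameras see the row.

>>> move_arm --motion '[[46,[0,0,0],[0,0,0]],[50,[0,0,0],[0,0,0]],[60,[0,0,0],[0,0,0]],[75,[0,0,0],[0,0,0]],[91,[0,0,0],[0,0,0]],[91,[0,0,0],[0,0,0]],[91,[0,0,0],[0,0,0]],[91,[0,0,0.3],[0,0,0]],[91,[0,0,0.6],[0,0,0]],[91,[0,0,0.9],[0,0,0]],[91,[0,0,0.9],[0,0,0]],[91,[0,0,0.9],[0,0,0]],[91,[0,0,0.9],[0,0,0]],[91,[0,0,0.9],[0,0,0]],[91,[0,0,0.6],[0,0,0]]]'

```text
time_s: 29.68
ee_pos: [631.6, 90.6, 205.3]
ee_rot: [179.8, -0.0, 90.4]
force: [0.9, 0.1, 0.1]
gripper_width: 91.1
gripper_force: 0.0
```

>>> move_arm --motion '[[91,[-0.5,0,0],[0,0,0]],[91,[-0.8,0,0],[0,0,0]],[91,[-0.8,0,0],[0,0,0]],[91,[-0.8,0,0],[0,0,0]],[91,[-0.8,0,0],[0,0,0]],[91,[-0.8,0,0],[0,0,0]],[91,[-0.8,0,0],[0,0,0]],[91,[-0.8,0,0],[0,0,0]],[91,[-0.8,0,0],[0,0,0]],[91,[-0.5,0,0],[0,0,0]],[91,[0,0,0],[0,0,0]],[91,[0,0,0],[0,0,0]]]'

```text
time_s: 30.68
ee_pos: [446.4, 90.6, 202.7]
ee_rot: [179.9, -0.0, 90.4]
force: [0.3, 0.0, -0.2]
gripper_width: 91.1
gripper_force: 0.0
```

Run:
```python
from h import *
a=grab_frame("top")[90:300,110:420];v=grab_frame("side")[100:310,150:350]
cv2.imwrite("pics/end.png",np.hstack([cv2.resize(a,(460,312)),cv2.resize(v,(297,312))]))
```

```text
(no output)
```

View pics/end.png

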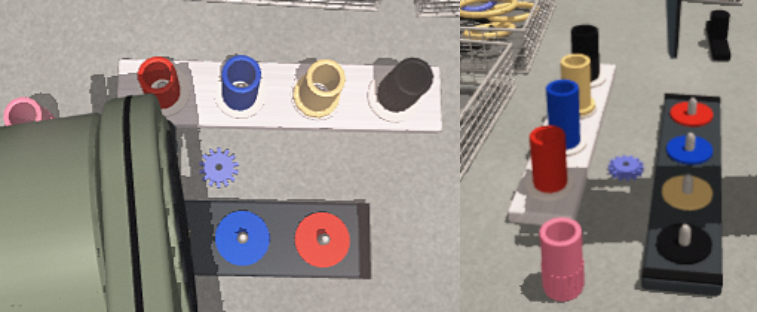

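The bar reads, from the robot's left, red (158,82), blue (240,82), cream (320,88), black (405,85). All four stand upright and fully down, and the rack is empty.

```bash
python3 -c "
from workcell import *
print(job_done())"
```

```text
the job is handed in; nothing more can be done
None
```

All four sleeves stand upright and fully down on the bar in reverse order (red, blue, cream, black from the robot's left), and the job was handed in at about 31 s.

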